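Start the stirrer under the beaker

ROBOT

A 6-joint arm with a two-finger parallel gripper is mounted at the origin on a cart in front of the work surface, level with it; the furniture and walls round the work are solid. World frame = base frame: x ahead of the robot, y to its left, z up, the work surface at z = 0. Lengths are in m, angles in rad, forces in N, time in s.
With the tool pointing down it reaches from about 0.35 to 0.775 m from the base axis. Payload 7.3 kg.
Tool frame: the origin (TCP) lies midway between the tips of the shut fingers; the grasp point (between the pads) lies 19 mm behind it; z points along the fingers, y is the direction in which the jaws open and shut (so a half turn about z gives the same grasp; the last joint's range is limited). The gripper opens to 92 mm and grips with 3 to 60 N. Pads are 19 mm wide; open, the fingers measure 130 mm over their backs; the gripper's body (75 mm by 190 mm) begins 47 mm behind the grasp point.
Start: joints at [1.161, 0.342, 1.524, -0, 1.275, -0.146], TCP at [0.137, 0.507, 0.199] pointing down, gripper open.
Joint ranges: [-2.53, 2.53], [-0.77, 2.02], [0.04, 2.7], [-1, 4.14], [0.28, 2.66], [-3.11, 3.11]. Speed limits (rad/s): [2.57, 2.57, 3.14, 3.14, 3.14, 3.14].

INTERFACE

Orientations are given as [roll, pitch, yaw] about the fixed x, y, z axes, in that order (R = Rz(yaw) Ry(pitch) Rx(roll)).
In Python, from cell import status, eyes, job gives the robot as it stands.
- The arm moves only by the tool jog_arm, never from a script. Its argument "series" is a list of rows, each a list of 3 entries, a list of its own where there are three numbers: the gripper command: -1 is shut, 1 is fully open, values between are in proportion, then the shift along the tool's x, y, z in m, then the turn, a rotation vector about the tool's x, y, z in rad. In form: [[grip, [x, y, z], [ax, ay, az]], ...]. A call has 1 to 12 rows; each row is the pose to reach, as a shift and turn from the pose commanded when the call began, along the tool's axes at that moment; what a row does not reach only later rows make up. A row lasts 1/12 s, in which the tool goes at most 41.7 mm and 7.16 degrees, less where a joint would pass 70% of its speed; a pose out of reach is approached as far as the arm can. A call with a gripper value outside its range is refused whole. The fingers move at their own pace and stop on an object; "squeeze" is the grip in N (left out, the last holds). Time passes only in rows, so rows that repeat a pose let the fingers close. It gives the time, the measured TCP pose, the force and the opening at its end, in the units of the state.
- status.observe(): the state, without advancing time (a new reading comes with each control period).
- eyes.read_camera(name): name is "side" or "top"; returns a dict with "img" (420x560x3 uint8, red, green, blue), "range_z" (420x560 float32, m along the optical axis (not along the pixel's ray), 0 where there is no reading), "camera_matrix" (3x3 intrinsics, pixels), "T" (4x4, takes a point from camera to world coordinates). Camera axes: x right, y down, z forward; pixel columns grow to the right and rows downward; lengths in m; the calibration is good to about 2 mm. A picture is of the moment at which its call begins.
- job.hand_in(): hands the job in, once; it reports no verdict.
The state is a dict: "time": time; "qpos": joint angles; "qvel": joint speeds; "joint_efforts": joint torques, N m; "tool_pos": TCP position; "tool_rot": TCP orientation; "contact_force": force on the tool from outside, world axes, zero at the start; "torque": the same for the moment, N m; "opening": finger opening in m.
Only numpy, scipy, OpenCV 4.12 (cv2) and the standard library are available. Lean on these libraries where they do the work, as an engineer would, in place of code of your own. Each camera call takes 0.05 s, during which the arm holds its last target.

TASK

Switch on the stirrer for the place where the small round beaker stands. With closed fingertips press the round key in front of the beaker fully down and let it come up, then press the oblong start key the same way, both gently, and draw back. Do not press the other two round keys, and do not shift, lift or tip the beaker, the square cell or the dropper bottle.

Things in the scene. Friction and masses are not known exactly. Their poses are not given: they have to be found in the camera images.
- stirrer: Fixed white low box 170x320x40 mm (x,y,z; deck 40 mm above worktop). Origin: centre of underside; z up, x from its front (key) edge to its back, y to the left seen from the robot. At the back three dark 70 mm discs (right, middle, left, 80 mm apart); 95 mm in front of each its round grey key, joined to it by a grey line. Left of these, in the row of keys: the oblong start key, a dark display behind it.
- place_right (a point): Centre of the top of the right disc, 70 mm in diameter, at (37, -108, 43) mm in the stirrer's frame. Exactly one of the beaker, the square cell and the dropper bottle stands on it.
- key_right_top (a point): Centre of the top of the right place's round key, 26 mm in diameter, at (-58, -108, 49) mm in the stirrer's frame when up, so 9 mm above the deck. The point goes down with the key.
- key_right (a joint): Travel of the right place's round key, m: 0 up, 0.005 fully down (pressed straight down). Sprung: starts to move at about 1.5 N, about 4 N to be fully down; springs back by itself.
- place_middle (a point): Centre of the top of the middle disc, 70 mm in diameter, at (37, -28, 43) mm in the stirrer's frame. Exactly one of the beaker, the square cell and the dropper bottle stands on it.
- key_middle_top (a point): Centre of the top of the middle place's round key, 26 mm in diameter, at (-58, -28, 49) mm in the stirrer's frame when up, so 9 mm above the deck. The point goes down with the key.
- key_middle (a joint): Travel of the middle place's round key, m: 0 up, 0.005 fully down (pressed straight down). Sprung: starts to move at about 1.5 N, about 4 N to be fully down; springs back by itself.
- place_left (a point): Centre of the top of the left disc, 70 mm in diameter, at (37, 52, 43) mm in the stirrer's frame. Exactly one of the beaker, the square cell and the dropper bottle stands on it.
- key_left_top (a point): Centre of the top of the left place's round key, 26 mm in diameter, at (-58, 52, 49) mm in the stirrer's frame when up, so 9 mm above the deck. The point goes down with the key.
- key_left (a joint): Travel of the left place's round key, m: 0 up, 0.005 fully down (pressed straight down). Sprung: starts to move at about 1.5 N, about 4 N to be fully down; springs back by itself.
- key_start_top (a point): Centre of the top of the oblong start key, 24 x 50 mm (stirrer's x, y), at (-58, 124, 49) mm in the stirrer's frame when up, 9 mm above the deck. The point goes down with the key. The nearest round key is 72 mm to the right of it, centre to centre.
- key_start (a joint): Travel of the start key, m: 0 up, 0.005 fully down; same spring as the round keys.
- beaker_centre (a point): Centre (half-way up) of the small clear round beaker, 46 mm in diameter, 57 mm tall, open at the top; stands loose on one of the three discs. z up.
- cell_centre (a point): Centre (half-way up) of a clear square sample cell, 28 x 28 x 66 mm, loose on another disc. z up.
- dropper_centre (a point): Centre (half-way up) of a small brown dropper bottle with a conical cap, 28 mm in diameter, 69 mm tall, loose on the remaining disc. z up.

How it is judged:
On the way, in this order (a step that is already met when the one before it is completed fails the run):
1. the round key in front of the beaker is pressed down by the fingers, with the start key up (contact force between the fingers and stirrer above 0.5 N and value of joint key_start below 0.001 m and ((horizontal distance between beaker_centre and place_right below 0.03 m and value of joint key_right above 0.0038 m) or (horizontal distance between beaker_centre and place_middle below 0.03 m and value of joint key_middle above 0.0038 m) or (horizontal distance between beaker_centre and place_left below 0.03 m and value of joint key_left above 0.0038 m))), for 0.05 s.
2. that key has come up again (value of joint each of key_right, key_middle, key_left below 0.001 m), for 0.05 s.
3. the start key is pressed down by the fingers, with the round keys up (all of step 2 and contact force between the fingers and stirrer above 0.5 N and value of joint key_start above 0.0038 m), for 0.05 s.
At the end, for the whole second after the job is handed in: All four keys are up again (within 1 mm), and the beaker, the cell and the dropper bottle stand upright (within 0.1 rad) within 10 mm of where they stood (all of step 2 and value of joint key_start below 0.001 m and distance of each of beaker_centre, cell_centre, dropper_centre from where it was at the start of the episode below 0.01 m and angle between each of beaker_centre, cell_centre, dropper_centre's own z axis and vertical below 0.1 rad); the robot touches nothing.
It fails at once if the round key of a place where the beaker does not stand is pressed (more than 2 mm) ((not (horizontal distance between beaker_centre and place_right below 0.03 m) and value of joint key_right above 0.002 m) or (not (horizontal distance between beaker_centre and place_middle below 0.03 m) and value of joint key_middle above 0.002 m) or (not (horizontal distance between beaker_centre and place_left below 0.03 m) and value of joint key_left above 0.002 m)).
It fails at once if the beaker, the square cell or the dropper bottle is shifted or lifted by more than 10 mm, or tipped by more than 0.25 rad (distance of any of beaker_centre, cell_centre, dropper_centre from where it was at the start of the episode above 0.01 m or angle between any of beaker_centre, cell_centre, dropper_centre's own z axis and vertical above 0.25 rad).
It fails at once if the stirrer is pressed hard (more than 25 N) (contact force between any of the arm, the fingers and stirrer above 25 N).
It also fails if it takes over 32 s, if anything falls off the work surface, if the arm or the gripper's body presses on something with over 40 N, if the wrist force passes 120 N, or if a joint passes its speed limit or range.

## Working session

There is one attempt and no reset: what is moved stays moved. The work goes in short steps, Python scripts to look and compute and a tool call to move; the robot and the scene stay as the last step left them, time stands still between calls to the robot, and variables do not carry over. Pictures are saved under pics/ and viewed, and the job is handed in when it is done.

Besides the shell and the picture viewer there is one more tool, called after "Call:" by a JSON object that holds its "method" and its "body", one argument or row to a line. jog_arm: Moves the arm, as the interface text tells. Its arguments: {"type":"object","properties":{"series":{"type":"array","items":{"type":"array"}},"squeeze":{"type":"number"}},"required":["series"]}

```bash
ls; mkdir -p pics
python3 - <<'E'
from cell import status, eyes
import cv2, numpy as np
s=status.observe(); print({k:np.round(v,3).tolist() for k,v in s.items()})
for n in ("top","side"):
    d=eyes.read_camera(n); cv2.imwrite(f"pics/{n}0.png",d["img"][...,::-1]); np.savez(f"{n}0.npz",**d)
    print(n,d["camera_matrix"].round(1).tolist(),d["T"].round(3).tolist())
E
```

```text
pics
{'time': 0.0, 'qpos': [1.161, 0.343, 1.525, 0.0, 1.275, -0.146], 'qvel': [-0.001, -0.001, 0.0, -0.0, 0.0, -0.001], 'joint_efforts': [-0.002, -43.123, -24.422, 0.072, 0.056, -0.0], 'tool_pos': [0.137, 0.506, 0.198], 'tool_rot': [-3.14, -0.0, 2.878], 'contact_force': [-0.291, 0.187, -0.039], 'torque': [0.024, 0.046, 0.005], 'opening': 0.092}
top [[430.8, 0.0, 278.8], [0.0, 430.8, 215.6], [0.0, 0.0, 1.0]] [[0.023, -0.994, 0.105, 0.384], [-1.0, -0.024, -0.014, -0.147], [0.016, -0.105, -0.994, 0.932], [0.0, 0.0, 0.0, 1.0]]
side [[528.4, 0.0, 288.7], [0.0, 528.4, 212.2], [0.0, 0.0, 1.0]] [[-0.972, -0.146, 0.183, 0.301], [-0.233, 0.657, -0.716, 0.522], [-0.015, -0.739, -0.673, 0.722], [0.0, 0.0, 0.0, 1.0]]
```

View pics/top0.png

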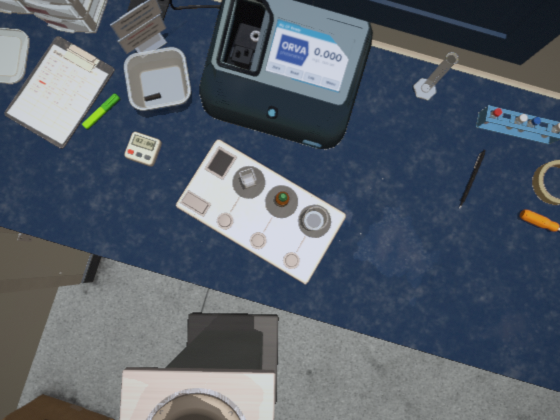

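View pics/side0.png

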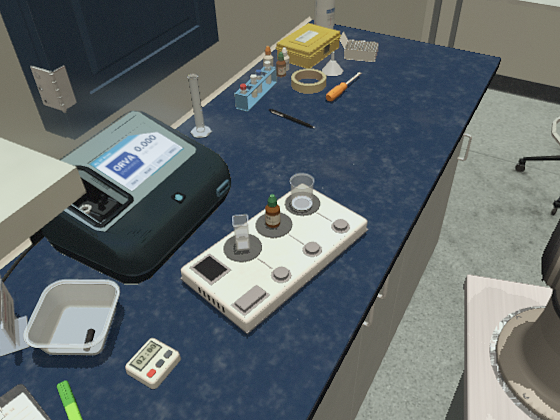

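The top view shows the beaker on the right disc (~315,220). Its key is at ~(291,260), the dropper is in the middle, the cell is on the left, and the start key is at ~(195,203). Next I'll measure the pose.

```bash
cat > h.py <<'E'
import numpy as np
def cast(d,uv,z):
    K=d["camera_matrix"];T=d["T"];r=T[:3,:3]@np.linalg.solve(K,[uv[0],uv[1],1.]);o=T[:3,3]
    return o+r*(z-o[2])/r[2]
def cloud(d):
    K=d["camera_matrix"];T=d["T"];Z=d["range_z"];v,u=np.mgrid[:420,:560]
    P=np.stack([(u-K[0,2])/K[0,0]*Z,(v-K[1,2])/K[1,1]*Z,Z],-1)@T[:3,:3].T+T[:3,3]
    return P
E
python3 - <<'E'
import numpy as np,cv2
from h import *
M=dict(right=(-.058,-.108),mid=(-.058,-.028),left=(-.058,.052),start=(-.058,.124))
for n in ("top","side"):
    d=dict(np.load(n+"0.npz")); P=cloud(d); img=d["img"]
    # deck by height & white
    box={"top":(170,135,350,290),"side":(175,180,375,335)}[n]
    x0,y0,x1,y1=box; m=np.zeros(img.shape[:2],np.uint8); m[y0:y1,x0:x1]=1
    deck=((P[...,2]>.03)&(P[...,2]<.056)&(m>0)&(d["range_z"]>0)).astype(np.uint8)
    c=max(cv2.findContours(deck,0,2)[0],key=cv2.contourArea)
    print(n,"area",cv2.contourArea(c), "deck z",np.median(P[...,2][deck>0]))
    pts=np.array([cast(d,p[0],.04)[:2] for p in c],np.float32)
    (cx,cy),(w,h),a=cv2.minAreaRect(pts); print("rect",cx,cy,w,h,a)
    hsv=cv2.cvtColor(img,cv2.COLOR_RGB2HSV)
    g={"top":dict(right=(291,260),mid=(258,240),left=(224,220),start=(195,203)),"side":dict(right=(341,226),mid=(312,249),left=(281,274),start=(249,299))}[n]
    gray=cv2.cvtColor(img,cv2.COLOR_RGB2GRAY)
    A=[];B=[]
    for k,(u,v) in g.items():
        print(k,img[v,u],img[v,u+11 if k!='start' else u], end=" ")
        mk=np.zeros((422,562),np.uint8); im=img.copy()
        win=gray[v-16:v+17,u-18:u+19]
        t,_=cv2.threshold(win,0,255,cv2.THRESH_OTSU)
        b=((gray<t)).astype(np.uint8); 
        b[:v-16]=0;b[v+17:]=0;b[:,:u-18]=0;b[:,u+19:]=0
        b=cv2.morphologyEx(b,cv2.MORPH_OPEN,np.ones((4,4),np.uint8))
        nn,lab,st,ce=cv2.connectedComponentsWithStats(b)
        l=lab[v,u]; p=cast(d,ce[l],.049); print(t,l,st[l].tolist(),ce[l].round(1),p.round(4))
        A.append(M[k]);B.append(p[:2])
    A=np.array(A);B=np.array(B);Ac=A-A.mean(0);Bc=B-B.mean(0)
    a=np.arctan2((Ac[:,0]*Bc[:,1]-Ac[:,1]*Bc[:,0]).sum(),(Ac*Bc).sum())
    R=np.array([[np.cos(a),-np.sin(a)],[np.sin(a),np.cos(a)]]);t=B.mean(0)-R@A.mean(0)
    print("yaw",np.degrees(a),"t",t,"res mm",((A@R.T+t-B)*1e3).round(1).tolist())
    print({k:(R@v+t).round(4).tolist() for k,v in M.items()}, {k:(R@v+t).round(4).tolist() for k,v in dict(pr=(.037,-.108),pm=(.037,-.028),pl=(.037,.052)).items()})
    if n=="side": print("overhang",P[190,20],P[150,60],P[230,5])
    for q,nm in ((((315,220),"bk") if n=="top" else ((302,187),"bk")),): print(nm,P[q[1],q[0]])
E
```

```text
top area 12020.0 deck z 0.03987762759752966
rect 0.4889041781425476 -0.12102806568145752 0.3184903860092163 0.16849948465824127 60.583770751953125
right [201 191 186] [214 218 229] 132.0 0 [0, 0, 560, 420, 235088] [279.5 209.5] [ 0.4897 -0.1606  0.049 ]
mid [199 189 184] [215 218 229] 133.0 0 [0, 0, 560, 420, 235094] [279.5 209.5] [ 0.4897 -0.1606  0.049 ]
left [193 183 179] [214 217 224] 134.0 0 [0, 0, 560, 420, 235087] [279.5 209.5] [ 0.4896 -0.1607  0.049 ]
start [189 178 173] [189 178 173] 131.0 0 [0, 0, 560, 420, 235015] [279.6 209.5] [ 0.4896 -0.1608  0.049 ]
yaw 158.2373701600431 t [ 0.43949447 -0.12987934] res mm [[43.7, 109.5], [14.1, 35.3], [-15.6, -39.0], [-42.2, -105.8]]
{'right': [0.5334, -0.0511], 'mid': [0.5037, -0.1254], 'left': [0.4741, -0.1997], 'start': [0.4474, -0.2665]} {'pr': [0.4452, -0.0159], 'pm': [0.4155, -0.0902], 'pl': [0.3859, -0.1645]}
bk [ 0.46994634 -0.23464893  0.04562825]
side area 11236.5 deck z 0.04003381968226222
rect 0.4861615002155304 -0.114288330078125 0.32157889008522034 0.17276421189308167 60.45069122314453
right [178 172 167] [228 234 227] 180.0 2 [333, 220, 17, 14, 188] [341.2 226.8] [ 0.3811 -0.1766  0.049 ]
mid [176 170 163] [230 238 229] 186.0 1 [304, 243, 19, 15, 218] [312.8 250. ] [ 0.4201 -0.1079  0.049 ]
left [176 170 163] [230 237 226] 187.0 1 [273, 268, 19, 16, 248] [281.9 275.6] [ 0.4586 -0.0388  0.049 ]
start [174 169 163] [174 169 163] 189.0 1 [235, 287, 34, 29, 550] [251.1 300.8] [0.4938 0.0234 0.049 ]
yaw -29.390830845428688 t [ 0.48401321 -0.11214721] res mm [[-0.6, -1.2], [-0.3, -0.2], [0.4, 0.5], [0.5, 0.9]]
{'right': [0.3805, -0.1778], 'mid': [0.4197, -0.1081], 'left': [0.459, -0.0384], 'start': [0.4943, 0.0244]} {'pr': [0.4632, -0.2244], 'pm': [0.5025, -0.1547], 'pl': [0.5418, -0.085]}
overhang [0.47243449 0.36550889 0.56355829] [ 0.93524054 -0.18525093  0.13060983] [0.46687314 0.38750307 0.55922673]
bk [ 0.47102819 -0.25114541  0.06740268]
```

Run:
```python
import numpy as np,cv2
from h import *
M=dict(right=(-.058,-.108),mid=(-.058,-.028),left=(-.058,.052),start=(-.058,.124))
d=dict(np.load("top0.npz")); img=d["img"].astype(int)
b=((img[...,0]-img[...,2]>4)&(img[...,0]>140)).astype(np.uint8)
b[:130]=0;b[290:]=0;b[:,:170]=0;b[:,355:]=0
b=cv2.morphologyEx(b,cv2.MORPH_OPEN,np.ones((4,4),np.uint8))
nn,lab,st,ce=cv2.connectedComponentsWithStats(b)
A=[];B=[]
for k,(u,v) in dict(right=(291,260),mid=(258,240),left=(224,220),start=(195,203)).items():
    l=lab[v,u];p=cast(d,ce[l],.048);print(k,l,st[l],ce[l].round(1),p.round(4));A.append(M[k]);B.append(p[:2])
A=np.array(A);B=np.array(B);Ac=A-A.mean(0);Bc=B-B.mean(0)
a=np.arctan2((Ac[:,0]*Bc[:,1]-Ac[:,1]*Bc[:,0]).sum(),(Ac*Bc).sum())
R=np.array([[np.cos(a),-np.sin(a)],[np.sin(a),np.cos(a)]]);t=B.mean(0)-R@A.mean(0)
print("yaw",np.degrees(a),"t",t,"res mm",((A@R.T+t-B)*1e3).round(1).tolist())
print({k:(R@v+t).round(4).tolist() for k,v in M.items()}, {k:(R@v+t).round(4).tolist() for k,v in dict(pr=(.037,-.108),pm=(.037,-.028),pl=(.037,.052)).items()})
for n in("top","side"):
    d=dict(np.load(n+"0.npz"));P=cloud(d);m=(d["range_z"]>0)&(P[...,2]>.2)
    q=P[m]; 
    for lo,hi in((.2,.35),(.35,.5),(.5,.9)):
        w=q[(q[:,2]>lo)&(q[:,2]<hi)]
        if len(w):print(n,lo,len(w),w.min(0).round(3),w.max(0).round(3))
    q=P[130:250,0:90][m[130:250,0:90]&(P[130:250,0:90,2]>.4)]
    if n=="side":print("ovh",q.min(0),q.max(0),np.median(q,0))
```

```text
right 4 [285 254  15  16 198] [292.  261.3] [ 0.3838 -0.1886  0.048 ]
mid 3 [252 234  15  16 201] [259.  241.2] [ 0.4232 -0.12    0.048 ]
left 2 [218 214  16  16 204] [225.7 221.6] [ 0.462  -0.0506  0.048 ]
start 1 [182 193  29  22 386] [195.1 203.1] [0.4988 0.0138 0.048 ]
yaw -29.54994846050736 t [ 0.48751048 -0.12363588] res mm [[-0.1, -0.4], [-0.0, 0.6], [0.7, 0.8], [-0.6, -1.0]]
{'right': [0.3838, -0.189], 'mid': [0.4232, -0.1194], 'left': [0.4627, -0.0498], 'start': [0.4982, 0.0128]} {'pr': [0.4664, -0.2358], 'pm': [0.5059, -0.1662], 'pl': [0.5453, -0.0966]}
top 0.2 8354 [ 0.748 -0.592  0.2  ] [ 0.854 -0.196  0.35 ]
top 0.35 80 [ 0.758 -0.552  0.35 ] [ 0.769 -0.531  0.364]
side 0.2 17875 [ 0.079 -0.809  0.2  ] [0.961 0.032 0.35 ]
side 0.35 5104 [ 0.8   -0.394  0.35 ] [ 0.945 -0.147  0.436]
side 0.5 6099 [0.454 0.33  0.547] [0.509 0.395 0.566]
ovh [0.45446749 0.32965079 0.54653679] [0.50883654 0.39347746 0.56577286] [0.46622897 0.36064847 0.56368199]
```

Run:
```python
import numpy as np,cv2
from h import *
np.set_printoptions(suppress=True,precision=4)
D={n:dict(np.load(n+"0.npz")) for n in("top","side")}
for n,d in D.items():
    P=cloud(d);m=(abs(P[...,2])<.012)&(d["range_z"]>0);q=P[m][::20]
    c=np.linalg.lstsq(np.c_[q[:,:2],np.ones(len(q))],q[:,2],rcond=None)[0];print(n,m.sum(),"table plane",c, q.min(0),q.max(0))
uv=dict(right=((292,261.3),(341.2,226.8)),mid=((259,241.2),(312.8,250)),left=((225.7,221.6),(281.9,275.6)),start=((195.1,203.1),(251.1,300.8)))
for k,(a,b) in uv.items():
    P=[]
    for n,p in(("top",a),("side",b)):
        d=D[n];w=np.linalg.inv(d["T"]);P.append(d["camera_matrix"]@w[:3])
    X=cv2.triangulatePoints(P[0],P[1],np.array(a).reshape(2,1),np.array(b,float).reshape(2,1))[:,0];X=X[:3]/X[3]
    print(k,X,cloud(D["top"])[int(a[1]),int(a[0])],cloud(D["side"])[int(b[1]),int(b[0])])
    print(D["side"]["img"][int(b[1]),int(b[0])])
for n,box in(("top",(165,130,360,295)),("side",(170,170,380,340))):
    x0,y0,x1,y1=box;cv2.imwrite(f"pics/{n}_crop.png",cv2.resize(D[n]["img"][y0:y1,x0:x1,::-1],None,fx=3.5,fy=3.5,interpolation=cv2.INTER_CUBIC))
```

```text
top 125229 table plane [ 0.0015  0.0012 -0.0008] [ 0.0525 -0.7882 -0.0111] [0.9745 0.4803 0.012 ]
side 93344 table plane [ 0.0006  0.0002 -0.0001] [ 0.0086 -1.4047 -0.0119] [0.9833 0.2676 0.012 ]
right [ 0.383  -0.1892  0.0369] [ 0.3845 -0.1886  0.0467] [ 0.3817 -0.1785  0.0492]
[178 172 167]
mid [ 0.4229 -0.1198  0.0362] [ 0.4236 -0.1201  0.0493] [ 0.4217 -0.1091  0.0475]
[180 174 168]
left [ 0.4621 -0.0494  0.0363] [ 0.4629 -0.0493  0.0503] [ 0.4602 -0.039   0.0499]
[177 171 164]
start [0.4982 0.0153 0.0381] [0.4986 0.0135 0.0511] [0.4948 0.0209 0.0478]
[177 170 164]
```

View pics/side_crop.png

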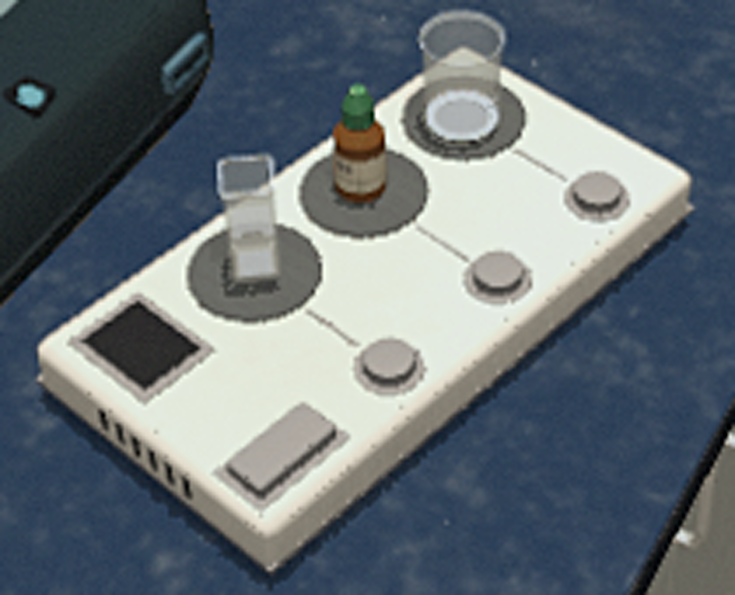

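View pics/top_crop.png

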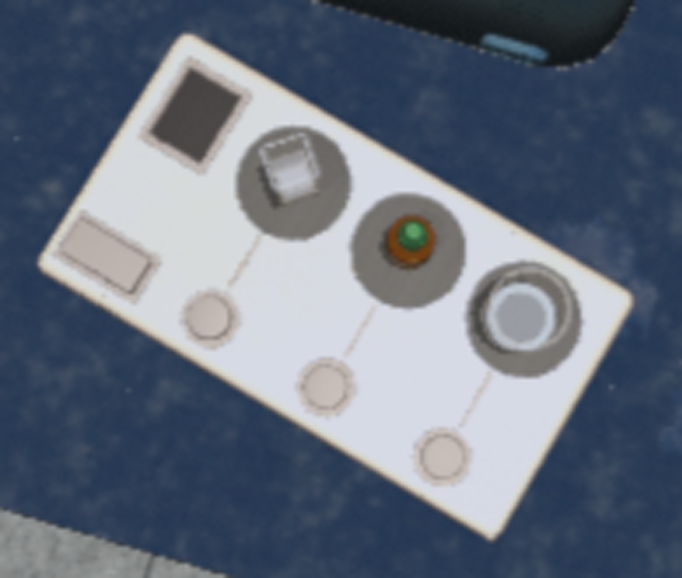

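Call:
{"method": "jog_arm", "body": {
  "series": [
    [-1,[-0.016,-0.0136,0],[0,0,0.021]],
    [-1,[-0.032,-0.0271,0],[0,0,0.042]],
    [-1,[-0.048,-0.0407,0],[0,0,0.063]],
    [-1,[-0.064,-0.0542,0],[0,0,0.084]],
    [-1,[-0.08,-0.0678,0],[0,0,0.105]],
    [-1,[-0.096,-0.0813,0],[0,0,0.126]],
    [-1,[-0.112,-0.0949,0],[0,0,0.147]],
    [-1,[-0.128,-0.1084,0],[0,0,0.168]],
    [-1,[-0.144,-0.122,0],[0,0,0.189]],
    [-1,[-0.16,-0.1355,0],[0,0,0.21]],
    [-1,[-0.176,-0.149,0],[0,0,0.231]],
    [-1,[-0.192,-0.1626,0],[0,0,0.252]]
  ]
}}

```text
time: 1.1
tool_pos: [0.2801, 0.2988, 0.1984]
tool_rot: [-3.141, -0.0, 2.625]
contact_force: [-0.3, 0.2, -0.5]
opening: 0.0162
```

Call:
{"method": "jog_arm", "body": {
  "series": [
    [-1,[-0.018,-0.011,0],[0,0,0]],
    [-1,[-0.036,-0.022,0],[0,0,0]],
    [-1,[-0.054,-0.033,0],[0,0,0]],
    [-1,[-0.072,-0.044,0],[0,0,0]],
    [-1,[-0.09,-0.055,0],[0,0,0]],
    [-1,[-0.107,-0.066,0],[0,0,0]],
    [-1,[-0.125,-0.077,0],[0,0,0]],
    [-1,[-0.143,-0.088,0],[0,0,0]],
    [-1,[-0.161,-0.099,0],[0,0,0]],
    [-1,[-0.178,-0.11,0],[0,0,0]],
    [-1,[-0.196,-0.121,0],[0,0,0]],
    [-1,[-0.213,-0.132,0],[0,0,0]]
  ]
}}

```text
time: 2.1
tool_pos: [0.4002, 0.0789, 0.1984]
tool_rot: [-3.141, -0.0, 2.626]
contact_force: [-0.1, -0.3, 0.4]
opening: 0.0003
```

Call:
{"method": "jog_arm", "body": {
  "series": [
    [-1,[-0.01,-0.02,0],[0,0,0]],
    [-1,[-0.02,-0.04,0],[0,0,0]],
    [-1,[-0.03,-0.06,0],[0,0,0]],
    [-1,[-0.04,-0.08,0],[0,0,0.0]],
    [-1,[-0.05,-0.1,0],[0,0,0]],
    [-1,[-0.06,-0.12,0.01],[0,0,0]],
    [-1,[-0.07,-0.14,0.02],[0,0,0]],
    [-1,[-0.08,-0.16,0.03],[0,0,0]],
    [-1,[-0.09,-0.18,0.04],[0,0,0]],
    [-1,[-0.1,-0.2,0.05],[0,0,0]],
    [-1,[-0.11,-0.22,0.07],[0,0,0]],
    [-1,[-0.116,-0.241,0.09],[0,0,0]]
  ]
}}

```text
time: 3.1
tool_pos: [0.3825, -0.1884, 0.1081]
tool_rot: [-3.142, 0.002, 2.626]
contact_force: [-0.5, -0.1, -0.4]
opening: 0.0007
```

Run:
```python
from cell import status, eyes
import cv2, numpy as np
s=status.observe(); print(s["time"],s["tool_pos"],s["tool_rot"],s["opening"],s["contact_force"])
for n in ("top","side"):
    d=eyes.read_camera(n); np.savez(f"{n}1.npz",**d)
    p=np.linalg.inv(d["T"])@np.append(s["tool_pos"],1);uv=d["camera_matrix"]@(p[:3]/p[2]);print(n,uv)
    u,v=uv[:2].astype(int); im=d["img"][...,::-1].copy()
    cv2.imwrite(f"pics/{n}1.png",cv2.resize(im[v-80:v+80,u-100:u+100],None,fx=4,fy=3.75,interpolation=cv2.INTER_CUBIC))
```

```text
3.1 [ 0.38250828 -0.18843294  0.10812818] [-3.14152811e+00  1.83475377e-03  2.62575841e+00] 0.0006942412948147258 [-0.48829524 -0.12961622 -0.39307407]
top [293.40567365 262.0262888    1.        ]
side [343.16044192 198.18288017   1.        ]
```

View pics/side1.png

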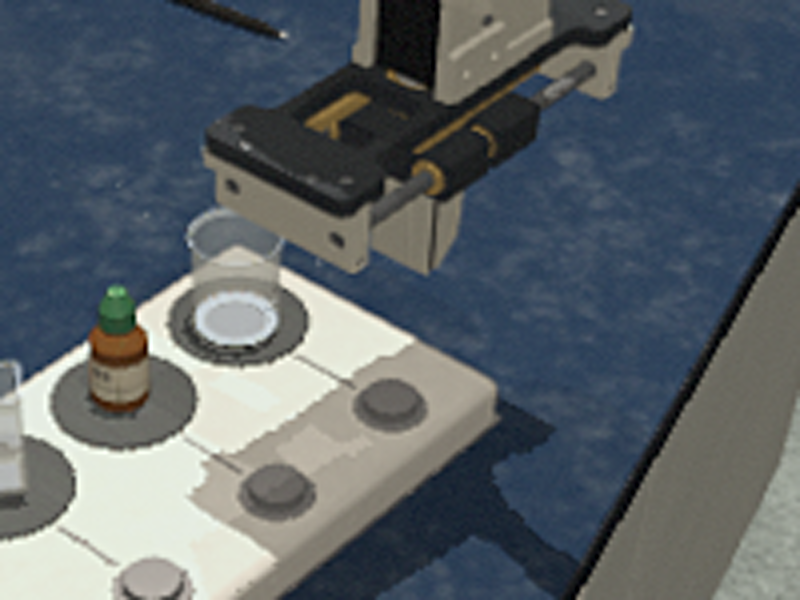

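View pics/top1.png

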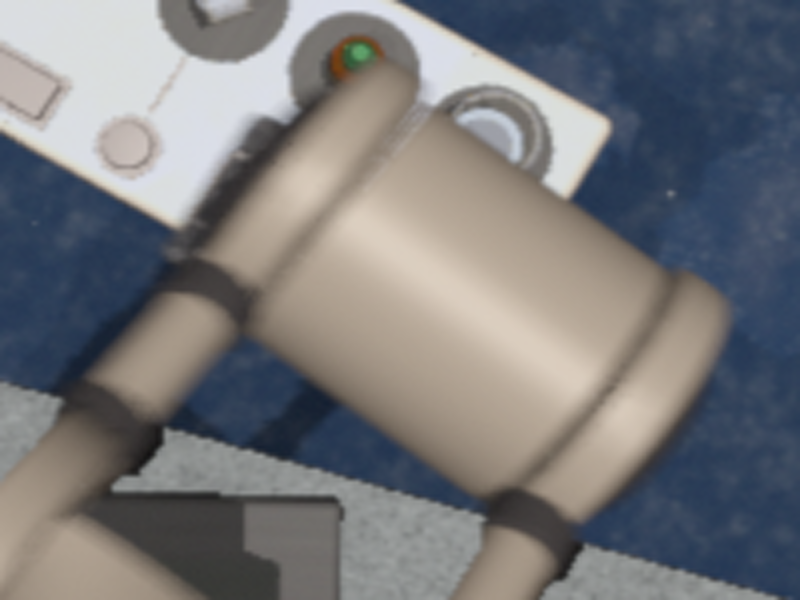

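Run:
```python
import numpy as np,cv2
from h import *
from cell import status
print(status.observe()["tool_pos"])
np.set_printoptions(suppress=True,precision=3)
d=dict(np.load("side1.npz"));P=cloud(d)
for (u,v) in [(395,245),(415,230),(430,265),(430,250),(445,240),(455,215),(420,200),(300,210),(350,240)]:
    U=int(243+u/4);V=int(118+v/3.75);print((u,v),U,V,P[V,U],d["img"][V,U])
m=(d["range_z"]>0)&(P[...,2]>.09)&(abs(P[...,0]-.38)<.05)&(abs(P[...,1]+.185)<.06)
q=P[m];print(len(q),np.histogram(q[:,2],np.arange(.09,.24,.01)))
```

```text
[ 0.3800898  -0.18802221  0.10600749]
(395, 245) 341 183 [ 0.386 -0.173  0.155] [121 115 101]
(415, 230) 346 179 [ 0.378 -0.17   0.167] [122 117 102]
(430, 265) 350 188 [ 0.372 -0.185  0.136] [64 59 52]
(430, 250) 350 184 [ 0.372 -0.182  0.147] [83 81 72]
(445, 240) 354 182 [ 0.366 -0.193  0.144] [125 118 102]
(455, 215) 356 175 [ 0.364 -0.196  0.158] [122 116 101]
(420, 200) 348 171 [ 0.376 -0.173  0.182] [127 121 106]
(300, 210) 318 174 [ 0.413 -0.102  0.224] [126 121 105]
(350, 240) 330 182 [ 0.394 -0.097  0.216] [130 125 110]
9061 (array([  0,   0,   0,   0,  17,  68, 101,  88,  38,  10,   7, 119, 314,
       425]), array([0.09, 0.1 , 0.11, 0.12, 0.13, 0.14, 0.15, 0.16, 0.17, 0.18, 0.19,
       0.2 , 0.21, 0.22, 0.23]))
```

Call:
{"method": "jog_arm", "body": {
  "series": [
    [-1,[0,0,0.01],[0,0,0]],
    [-1,[0,0,0.02],[0,0,0]],
    [-1,[0,0,0.03],[0,0,0]],
    [-1,[0,0,0.04],[0,0,0]],
    [-1,[0,0,0.04],[0,0,0]],
    [-1,[0,0,0.04],[0,0,0]]
  ]
}}

```text
time: 3.7
tool_pos: [0.382, -0.1862, 0.0688]
tool_rot: [3.141, -0.001, 2.626]
contact_force: [-0.0, 0.2, 0.4]
opening: 0.0004
```

Run:
```python
from cell import status, eyes
import cv2, numpy as np
from h import *
np.set_printoptions(suppress=True,precision=4)
s=status.observe(); print(s["time"],s["tool_pos"],s["tool_rot"],s["opening"],s["contact_force"])
n="side"
d=eyes.read_camera(n); np.savez(f"{n}2.npz",**d)
p=np.linalg.inv(d["T"])@np.append(s["tool_pos"],1);uv=d["camera_matrix"]@(p[:3]/p[2]);print(n,uv)
im=d["img"][...,::-1].copy()
cv2.imwrite(f"pics/{n}2.png",cv2.resize(im[160:250,290:410],None,fx=6,fy=6,interpolation=cv2.INTER_CUBIC))
P=cloud(d)
m=(P[...,2]>.056)&(abs(P[...,0]-.38)<.04)&(abs(P[...,1]+.185)<.04)&(d["range_z"]>0)
q=P[m];print(np.histogram(q[:,2],np.arange(.05,.2,.01))[0])
w=q[q[:,2]<.125];print(w.min(0),w.max(0))
c=P[160:250,290:410];
for v in range(180,235,3):print(v,[f"{P[v,u,2]*1e3:.0f}" for u in range(330,366,3)])
```

```text
3.7 [ 0.382  -0.1862  0.0688] [ 3.1413 -0.0009  2.6262] 0.0003574523309167187 [-0.0273  0.159   0.4425]
side [342.0647 215.3396   1.    ]
[  0   0   0   0   5  37  87  79  46  15   1  46 150 407 177]
[ 0.3641 -0.1943  0.0976] [ 0.399  -0.1637  0.1248]
180 ['204', '204', '203', '196', '180', '181', '186', '185', '184', '180', '175', '169']
183 ['205', '204', '206', '168', '173', '181', '180', '184', '178', '173', '168', '1']
186 ['206', '205', '202', '163', '180', '177', '174', '176', '171', '167', '0', '-0']
189 ['206', '201', '196', '182', '179', '145', '168', '172', '131', '-2', '-4', '-1']
192 ['200', '182', '180', '177', '143', '136', '133', '126', '124', '-1', '-1', '-2']
195 ['194', '180', '175', '131', '136', '134', '123', '120', '116', '-1', '-0', '0']
198 ['187', '117', '120', '125', '127', '125', '118', '112', '2', '1', '-1', '2']
201 ['180', '39', '114', '119', '123', '118', '108', '105', '0', '-0', '0', '0']
204 ['172', '40', '40', '110', '114', '109', '101', '-1', '-1', '2', '-1', '1']
207 ['167', '39', '40', '39', '39', '105', '2', '-2', '-1', '0', '-1', '-1']
210 ['39', '40', '41', '38', '41', '40', '39', '-2', '1', '-3', '-1', '1']
213 ['41', '42', '39', '40', '41', '39', '41', '40', '37', '-1', '-2', '-2']
216 ['40', '41', '39', '38', '40', '38', '37', '37', '38', '39', '37', '-1']
219 ['40', '39', '39', '47', '49', '39', '39', '40', '39', '42', '40', '40']
222 ['39', '41', '50', '48', '48', '48', '41', '40', '39', '38', '41', '38']
225 ['37', '42', '48', '48', '48', '48', '41', '40', '38', '39', '36', '34']
228 ['41', '42', '46', '48', '47', '44', '42', '38', '37', '36', '35', '26']
231 ['40', '41', '40', '39', '40', '41', '38', '38', '37', '35', '24', '17']
234 ['39', '40', '38', '41', '41', '41', '39', '36', '32', '24', '17', '-0']
```

View pics/side2.png

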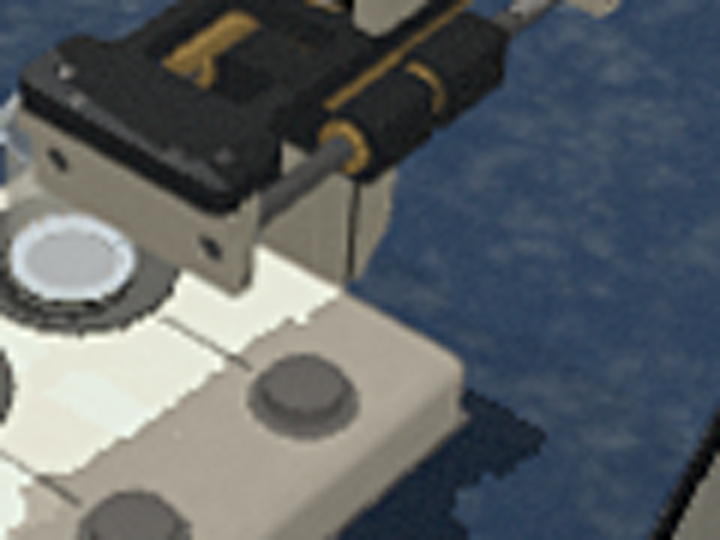

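Run:
```python
import cv2, numpy as np
from h import *
from scipy.spatial.transform import Rotation as R
np.set_printoptions(suppress=True,precision=4)
d=dict(np.load("side2.npz"));P=cloud(d)
t=np.array([.382,-.1862,.0688]);Rm=R.from_euler('xyz',[3.1413,-.0009,2.6262]).as_matrix()
L=((P-t)@Rm)*1e3
m=(P[...,2]>.06)&(P[...,2]<.165)&(abs(L[...,0])<30)&(abs(L[...,1])<35)&(d["range_z"]>0)
vv,uu=np.nonzero(m)
for z in range(-95,-20,6):
    k=m&(L[...,2]>=z)&(L[...,2]<z+6);q=L[k]
    if len(q):print(z,len(q),"x",np.percentile(q[:,0],[2,50,98]).round(1),"y",np.percentile(q[:,1],[2,50,98]).round(1))
# key tops via height in side0 and top0
for n in("side0","top0"):
    d0=dict(np.load(n+".npz"));Q=cloud(d0)
    for nm,c in dict(right=(.382,-.184),mid=(.4215,-.114),left=(.461,-.044),start=(.497,.018)).items():
        m=(Q[...,2]>.0455)&(Q[...,2]<.053)&(np.hypot(Q[...,0]-c[0],Q[...,1]-c[1])<.026)
        m=cv2.morphologyEx(m.astype(np.uint8),cv2.MORPH_OPEN,np.ones((3,3),np.uint8))>0
        q=Q[m];print(n,nm,len(q),q.mean(0),q.min(0)[:2],q.max(0)[:2])
```

```text
-95 7 x [ 7.6  9.5 12.7] y [29.3 30.4 31. ]
-83 2 x [ 0.2  5.7 11.1] y [20.2 20.4 20.6]
-77 14 x [ 9.1 11.1 12.3] y [10.2 16.2 20.8]
-71 24 x [ 3.6 10.9 12.5] y [ 3.7 13.8 19.9]
-65 34 x [ 1.2 10.9 13.2] y [-14.   11.6  20. ]
-59 52 x [-1.7 10.7 12.3] y [-14.1  11.6  20. ]
-53 51 x [-7.8 10.6 12.9] y [-13.6  13.9  19.3]
-47 51 x [-9.4 10.5 12.5] y [-14.1  15.5  19.2]
-41 27 x [ 2.6 11.1 13.6] y [-12.1   0.8  16.7]
-35 13 x [ 8.6 11.1 12.6] y [-8.2 -1.9  7.7]
-29 1 x [10. 10. 10.] y [3.7 3.7 3.7]
side0 right 112 [ 0.3845 -0.1851  0.0484] [ 0.3726 -0.1993] [ 0.3961 -0.1734]
side0 mid 127 [ 0.4237 -0.1154  0.0483] [ 0.4113 -0.1285] [ 0.4359 -0.1027]
side0 left 140 [ 0.463  -0.046   0.0485] [ 0.4517 -0.0582] [ 0.475  -0.0345]
side0 start 345 [0.499  0.0175 0.0484] [ 0.4803 -0.0071] [0.5177 0.0409]
top0 right 112 [ 0.3862 -0.186   0.0482] [ 0.3742 -0.1989] [ 0.3987 -0.1742]
top0 mid 111 [ 0.4259 -0.1166  0.0482] [ 0.4152 -0.1283] [ 0.4361 -0.1056]
top0 left 104 [ 0.4642 -0.0471  0.0484] [ 0.4526 -0.0594] [ 0.4757 -0.0364]
top0 start 249 [0.4998 0.0154 0.0484] [ 0.4805 -0.007 ] [0.5175 0.0391]
```

Call:
{"method": "jog_arm", "body": {
  "series": [
    [-1,[-0.003,0,0.004],[0,0,0]],
    [-1,[-0.003,0,0.008],[0,0,0]],
    [-1,[-0.003,0,0.012],[0,0,0]],
    [-1,[-0.003,0,0.012],[0,0,0]]
  ]
}}

```text
time: 4.08
tool_pos: [0.3843, -0.1881, 0.056]
tool_rot: [3.141, -0.001, 2.626]
contact_force: [0.5, 0.2, -0.4]
opening: 0.0002
```

Call:
{"method": "jog_arm", "body": {
  "series": [
    [-1,[0,0,0.001],[0,0,0]],
    [-1,[0,0,0.002],[0,0,0]],
    [-1,[0,0,0.003],[0,0,0]],
    [-1,[0,0,0.003],[0,0,0]]
  ]
}}

```text
time: 4.42
tool_pos: [0.3846, -0.1884, 0.0535]
tool_rot: [3.142, -0.0, 2.626]
contact_force: [-0.1, 0.3, 0.1]
opening: 0.0005
```

Call:
{"method": "jog_arm", "body": {
  "series": [
    [-1,[0,0,0.001],[0,0,0]],
    [-1,[0,0,0.002],[0,0,0]],
    [-1,[0,0,0.003],[0,0,0]],
    [-1,[0,0,0.003],[0,0,0]]
  ]
}}

```text
time: 4.75
tool_pos: [0.3846, -0.1883, 0.0504]
tool_rot: [3.141, -0.0, 2.626]
contact_force: [-0.0, -0.6, 0.2]
opening: 0.0005
```

Call:
{"method": "jog_arm", "body": {
  "series": [
    [-1,[0,0,0.001],[0,0,0]],
    [-1,[0,0,0.002],[0,0,0]],
    [-1,[0,0,0.002],[0,0,0]]
  ]
}}

```text
time: 5.0
tool_pos: [0.3846, -0.1883, 0.0484]
tool_rot: [3.141, -0.0, 2.626]
contact_force: [-1.0, 0.0, 0.8]
opening: 0.0004
```

Call:
{"method": "jog_arm", "body": {
  "series": [
    [-1,[0,0,0.001],[0,0,0]],
    [-1,[0,0,0.002],[0,0,0]],
    [-1,[0,0,0.002],[0,0,0]]
  ]
}}

```text
time: 5.25
tool_pos: [0.3846, -0.1883, 0.0464]
tool_rot: [3.141, -0.0, 2.626]
contact_force: [-0.2, 0.9, 0.0]
opening: 0.0003
```

Run:
```python
from cell import status, eyes
import cv2, numpy as np
s=status.observe(); print(s["time"],s["tool_pos"],s["contact_force"])
d=eyes.read_camera("side"); np.savez("side3.npz",**d)
cv2.imwrite("pics/side3.png",cv2.resize(d["img"][160:250,290:410,::-1],None,fx=6,fy=6,interpolation=cv2.INTER_CUBIC))
```

```text
5.25 [ 0.3845864  -0.18831804  0.04640967] [-0.2358955   0.88492889  0.01917485]
```

View pics/side3.png

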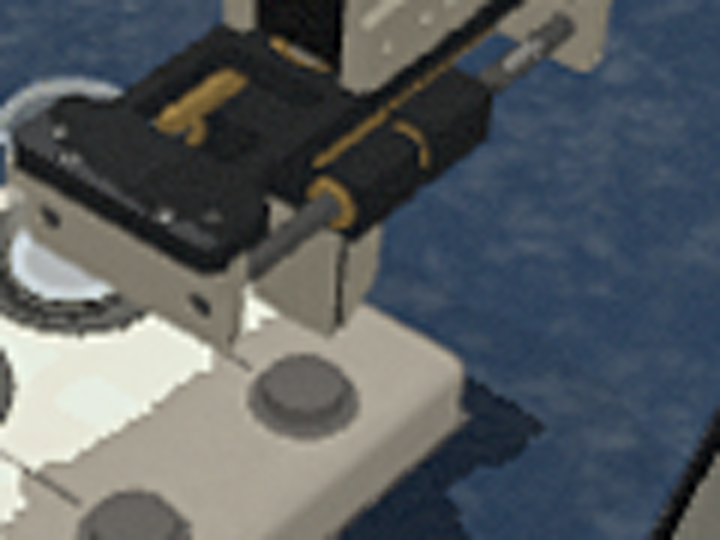

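Run:
```python
import cv2, numpy as np
from h import *
from scipy.spatial.transform import Rotation as R
d=dict(np.load("side3.npz"));P=cloud(d)
t=np.array([.3846,-.1883,.0464]);Rm=R.from_euler('xyz',[3.1413,-.0,2.6262]).as_matrix()
L=((P-t)@Rm)*1e3
for v in range(194,219,2):
    print(v,' '.join("%4d,%3d,%4d|"%tuple(L[v,u]) if P[v,u,2]>.06 else "      --     |" for u in range(332,358,2)))
im=d["img"][190:222,328:362,::-1];cv2.imwrite("pics/side3z.png",cv2.resize(im,None,fx=18,fy=18,interpolation=cv2.INTER_NEAREST))
```

```text
194   33, 72,-136|   35, 70,-135|   10, 32, -97|   14, 31, -99|   17, 30,-100|   29, 40,-113|   29, 35,-110|   31, 33,-110|   33, 29,-109|   36, 28,-109|   36, 22,-106|   36, 17,-103|   35,  9, -97|
196   36, 76,-135|   36, 71,-133|    9, 29, -90|   26, 47,-112|   27, 43,-110|   30, 41,-110|   29, 35,-106|   31, 32,-105|   34, 30,-105|   36, 28,-105|   35, 21,-100|       --     |       --     |
198   37, 77,-132|   36, 71,-128|   26, 52,-110|   28, 50,-111|   31, 48,-110|   30, 41,-106|   12, 11, -76|   30, 30, -99|   35, 31,-102|   36, 27,-100|   11,-14, -59|       --     |       --     |
200   37, 76,-128|   27, 59,-111|   28, 55,-109|   30, 51,-108|   31, 47,-105|   12, 16, -74|   11,  9, -69|   10,  2, -64|   35, 30, -97|   11, -8, -57|   12,-13, -55|       --     |       --     |
202   26, 62,-108|   30, 62,-110|   30, 57,-107|    5, 18, -67|    9, 18, -69|   10, 14, -68|   10,  7, -62|   11,  3, -61|   11, -3, -56|   11, -9, -52|   11,-15, -48|       --     |       --     |
204   30, 68,-110|   31, 63,-108|    2, 19, -61|    5, 18, -63|   10, 19, -67|   11, 13, -63|   11,  8, -
[... 786 characters left out ...]
 11,  6, -39|   11,  0, -35|   11, -5, -31|       --     |       --     |       --     |       --     |
214       --     |       --     |       --     |       --     |   10, 16, -41|   11, 12, -39|   10,  4, -32|   10, -1, -29|       --     |       --     |       --     |       --     |       --     |
216       --     |       --     |       --     |       --     |       --     |       --     |   12,  7, -31|       --     |       --     |       --     |       --     |       --     |       --     |
218       --     |       --     |       --     |       --     |       --     |       --     |       --     |       --     |       --     |       --     |       --     |       --     |       --     |
```

View pics/side3z.png

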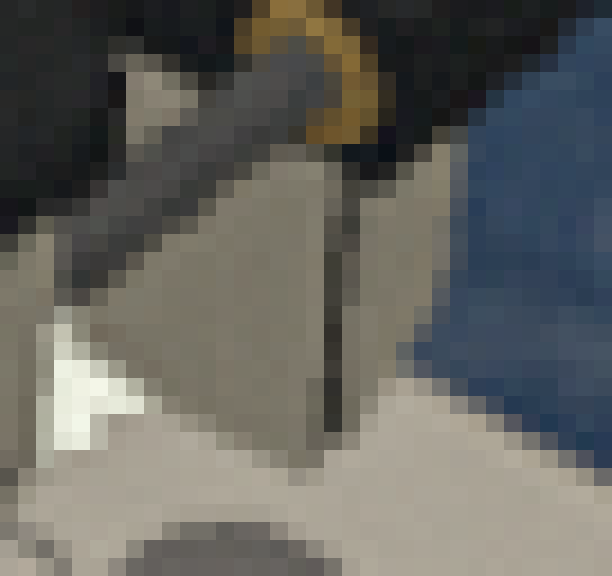

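Call:
{"method": "jog_arm", "body": {
  "series": [
    [-1,[0,0,0.004],[0,0,0]],
    [-1,[0,0,0.008],[0,0,0]],
    [-1,[0,0,0.011],[0,0,0]],
    [-1,[0,0,0.014],[0,0,0]],
    [-1,[0,0,0.016],[0,0,0]],
    [-1,[0,0,0.016],[0,0,0]]
  ]
}}

```text
time: 5.8
tool_pos: [0.3844, -0.1882, 0.03]
tool_rot: [3.141, -0.001, 2.626]
contact_force: [0.1, 0.7, 0.0]
opening: 0.0006
```

Call:
{"method": "jog_arm", "body": {
  "series": [
    [-1,[0,0,0.001],[0,0,0]],
    [-1,[0,0,0.002],[0,0,0]],
    [-1,[0,0,0.003],[0,0,0]],
    [-1,[0,0,0.003],[0,0,0]]
  ]
}}

```text
time: 6.13
tool_pos: [0.3847, -0.1884, 0.0275]
tool_rot: [3.142, -0.0, 2.626]
contact_force: [-0.2, -0.3, 0.0]
opening: 0.0005
```

Call:
{"method": "jog_arm", "body": {
  "series": [
    [-1,[0,0,0.001],[0,0,0]],
    [-1,[0,0,0.002],[0,0,0]],
    [-1,[0,0,0.002],[0,0,0]]
  ]
}}

```text
time: 6.38
tool_pos: [0.3846, -0.1883, 0.0255]
tool_rot: [3.141, -0.0, 2.626]
contact_force: [-0.0, -0.3, 0.0]
opening: 0.0006
```

Call:
{"method": "jog_arm", "body": {
  "series": [
    [-1,[0,0,0.001],[0,0,0]],
    [-1,[0,0,0.002],[0,0,0]],
    [-1,[0,0,0.002],[0,0,0]]
  ]
}}

```text
time: 6.63
tool_pos: [0.3846, -0.1883, 0.0234]
tool_rot: [3.141, -0.0, 2.626]
contact_force: [-0.4, -0.4, 0.2]
opening: 0.0004
```

Run:
```python
from cell import status, eyes
import cv2, numpy as np
s=status.observe(); print(s["time"],s["tool_pos"],s["contact_force"],s["torque"])
d=eyes.read_camera("side"); np.savez("side4.npz",**d)
cv2.imwrite("pics/side4.png",cv2.resize(d["img"][160:250,290:410,::-1],None,fx=6,fy=6,interpolation=cv2.INTER_CUBIC))
```

```text
6.6333 [ 0.38459194 -0.18831396  0.02342674] [-0.4417773  -0.41457031  0.21761555] [-0.05084594  0.02892848 -0.05328977]
```

View pics/side4.png

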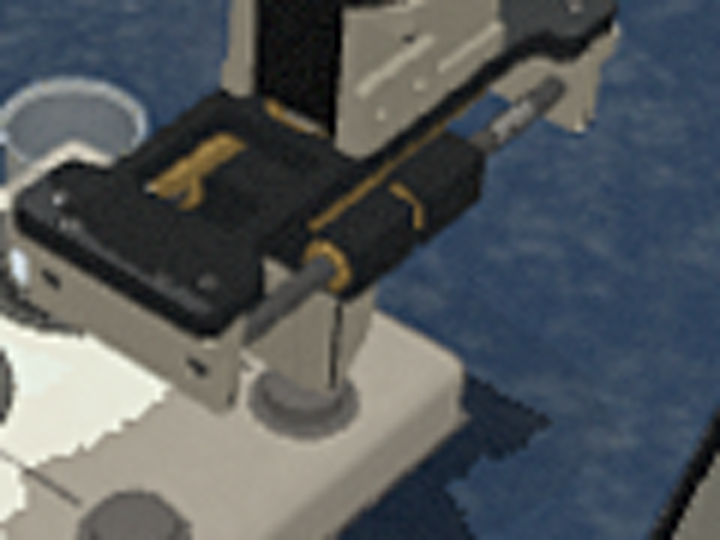

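Call:
{"method": "jog_arm", "body": {
  "series": [
    [-1,[0,0,0.001],[0,0,0]],
    [-1,[0,0,0.002],[0,0,0]],
    [-1,[0,0,0.002],[0,0,0]]
  ]
}}

```text
time: 6.93
tool_pos: [0.3846, -0.1883, 0.0214]
tool_rot: [3.141, -0.0, 2.626]
contact_force: [-0.6, 0.1, 0.1]
opening: 0.0002
```

Call:
{"method": "jog_arm", "body": {
  "series": [
    [-1,[0,0,0.001],[0,0,0]],
    [-1,[0,0,0.0015],[0,0,0]],
    [-1,[0,0,0.0015],[0,0,0]]
  ]
}}

```text
time: 7.18
tool_pos: [0.3847, -0.1884, 0.0201]
tool_rot: [3.141, 0.0, 2.626]
contact_force: [0.2, -0.4, 2.5]
opening: -0.0
```

Call:
{"method": "jog_arm", "body": {
  "series": [
    [-1,[0,0,0.001],[0,0,0]],
    [-1,[0,0,0.0015],[0,0,0]],
    [-1,[0,0,0.0015],[0,0,0]]
  ]
}}

```text
time: 7.43
tool_pos: [0.3847, -0.1884, 0.0186]
tool_rot: [3.142, -0.0, 2.626]
contact_force: [-1.1, -1.1, 2.4]
opening: 0.0002
```

Call:
{"method": "jog_arm", "body": {
  "series": [
    [-1,[0,0,0.001],[0,0,0]],
    [-1,[0,0,0.002],[0,0,0]],
    [-1,[0,0,0.002],[0,0,0]]
  ]
}}

```text
time: 7.68
tool_pos: [0.3847, -0.1884, 0.0165]
tool_rot: [3.141, 0.0, 2.626]
contact_force: [-0.5, -0.1, 3.4]
opening: 0.0
```

Call:
{"method": "jog_arm", "body": {
  "series": [
    [-1,[0,0,0.0005],[0,0,0]],
    [-1,[0,0,0.001],[0,0,0]],
    [-1,[0,0,0.001],[0,0,0]]
  ]
}}

```text
time: 7.93
tool_pos: [0.3847, -0.1884, 0.0161]
tool_rot: [3.142, 0.0, 2.626]
contact_force: [-3.5, 2.2, 10.3]
opening: 0.0005
```

Call:
{"method": "jog_arm", "body": {
  "series": [
    [-1,[0,0,-0.003],[0,0,0]],
    [-1,[0,0,-0.008],[0,0,0]],
    [-1,[0,0,-0.016],[0,0,0]],
    [-1,[0,0,-0.026],[0,0,0]],
    [-1,[0,0,-0.036],[0,0,0]],
    [-1,[0,0,-0.046],[0,0,0]],
    [-1,[0,0,-0.046],[0,0,0]]
  ]
}}

```text
time: 8.52
tool_pos: [0.3857, -0.1891, 0.0634]
tool_rot: [-3.141, 0.003, 2.626]
contact_force: [-0.0, -0.0, 0.6]
opening: 0.0001
```

Call:
{"method": "jog_arm", "body": {
  "series": [
    [-1,[0,0.02,0],[0,0,0]],
    [-1,[0,0.042,0],[0,0,0]],
    [-1,[0,0.064,0],[0,0,0]],
    [-1,[0,0.086,0],[0,0,0]],
    [-1,[0,0.108,0],[0,0,0]],
    [-1,[0,0.13,0],[0,0,0]],
    [-1,[0,0.152,0],[0,0,0]],
    [-1,[0,0.174,0],[0,0,0]],
    [-1,[0,0.196,0],[0,0,0]],
    [-1,[0,0.216,0],[0,0,0]],
    [-1,[0,0.232,0],[0,0,0]],
    [-1,[0,0.232,0],[0,0,0]]
  ]
}}

```text
time: 9.52
tool_pos: [0.5001, 0.0155, 0.0613]
tool_rot: [3.141, 0.0, 2.628]
contact_force: [-0.2, 0.1, -0.7]
opening: 0.0004
```

Call:
{"method": "jog_arm", "body": {
  "series": [
    [-1,[0,0,0.008],[0,0,0]],
    [-1,[0,0,0.016],[0,0,0]],
    [-1,[0,0,0.024],[0,0,0]],
    [-1,[0,0,0.03],[0,0,0]],
    [-1,[0,0,0.034],[0,0,0]],
    [-1,[0,0,0.034],[0,0,0]]
  ]
}}

```text
time: 10.02
tool_pos: [0.4982, 0.0131, 0.0264]
tool_rot: [-3.141, -0.002, 2.625]
contact_force: [-0.5, 0.5, -0.3]
opening: 0.0004
```

Run:
```python
from cell import status, eyes
import cv2, numpy as np
s=status.observe(); print(s["time"],s["tool_pos"],s["contact_force"])
d=eyes.read_camera("side"); np.savez("side5.npz",**d)
cv2.imwrite("pics/side5.png",cv2.resize(d["img"][220:340,180:340,::-1],None,fx=5,fy=5,interpolation=cv2.INTER_CUBIC))
```

```text
10.0167 [0.49819643 0.01305525 0.02642006] [-0.51707335  0.48976406 -0.30062072]
```

View pics/side5.png

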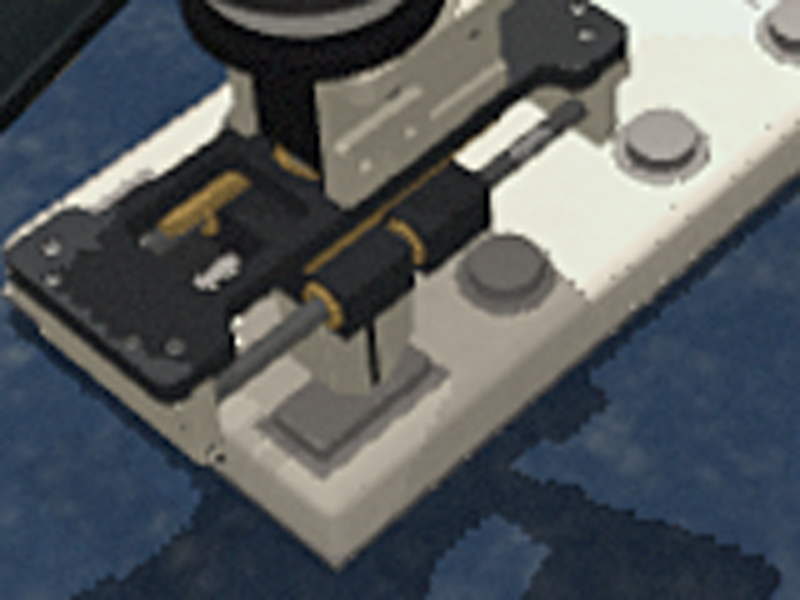

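The tip is over the start key at about crop (365,390). All the other keys are up.

Call:
{"method": "jog_arm", "body": {
  "series": [
    [-1,[0,0,0.0015],[0,0,0]],
    [-1,[0,0,0.003],[0,0,0]],
    [-1,[0,0,0.0045],[0,0,0]],
    [-1,[0,0,0.0055],[0,0,0]],
    [-1,[0,0,0.0055],[0,0,0]]
  ]
}}

```text
time: 10.48
tool_pos: [0.499, 0.0135, 0.022]
tool_rot: [3.142, -0.0, 2.626]
contact_force: [0.0, -0.3, 1.2]
opening: 0.0004
```

Call:
{"method": "jog_arm", "body": {
  "series": [
    [-1,[0,0,0.001],[0,0,0]],
    [-1,[0,0,0.002],[0,0,0]],
    [-1,[0,0,0.002],[0,0,0]]
  ]
}}

```text
time: 10.73
tool_pos: [0.4993, 0.0135, 0.0202]
tool_rot: [3.141, 0.0, 2.626]
contact_force: [-0.2, 0.2, 0.8]
opening: 0.0002
```

Call:
{"method": "jog_arm", "body": {
  "series": [
    [-1,[0,0,0.001],[0,0,0]],
    [-1,[0,0,0.002],[0,0,0]],
    [-1,[0,0,0.002],[0,0,0]]
  ]
}}

```text
time: 10.98
tool_pos: [0.4992, 0.0135, 0.0181]
tool_rot: [3.141, 0.0, 2.626]
contact_force: [-0.9, 0.9, 3.4]
opening: 0.0003
```

Call:
{"method": "jog_arm", "body": {
  "series": [
    [-1,[0,0,0.001],[0,0,0]],
    [-1,[0,0,0.0015],[0,0,0]],
    [-1,[0,0,0.0015],[0,0,0]]
  ]
}}

```text
time: 11.23
tool_pos: [0.4993, 0.0135, 0.0166]
tool_rot: [3.141, 0.0, 2.626]
contact_force: [0.5, 0.2, 3.5]
opening: 0.0004
```

Call:
{"method": "jog_arm", "body": {
  "series": [
    [-1,[0,0,0.0005],[0,0,0]],
    [-1,[0,0,0.001],[0,0,0]],
    [-1,[0,0,0.001],[0,0,0]]
  ]
}}

```text
time: 11.48
tool_pos: [0.4993, 0.0134, 0.0161]
tool_rot: [3.141, 0.0, 2.626]
contact_force: [-1.6, 0.7, 8.1]
opening: 0.0003
```

Call:
{"method": "jog_arm", "body": {
  "series": [
    [-1,[0,0,-0.003],[0,0,0]],
    [-1,[0,0,-0.008],[0,0,0]],
    [-1,[0,0,-0.018],[0,0,0]],
    [-1,[0,0,-0.03],[0,0,0]],
    [-1,[0,0,-0.045],[0,0,0]],
    [-1,[0,0,-0.06],[0,0,0]],
    [-1,[0,0,-0.08],[0,0,0]],
    [-1,[0,0,-0.1],[0,0,0]],
    [-1,[0.02,0,-0.12],[0,0,0]],
    [-1,[0.04,0,-0.12],[0,0,0]],
    [-1,[0.05,0,-0.12],[0,0,0]],
    [-1,[0.05,0,-0.12],[0,0,0]]
  ]
}}

```text
time: 12.48
tool_pos: [0.4537, 0.0389, 0.1358]
tool_rot: [-3.141, -0.001, 2.627]
contact_force: [0.5, -0.1, -0.6]
opening: 0.0003
```

Run:
```python
from cell import status, eyes
import cv2, numpy as np
from h import *
s=status.observe(); print(s["time"],s["tool_pos"],s["contact_force"],np.abs(s["qvel"]).max())
d=eyes.read_camera("side"); np.savez("side6.npz",**d); Q=cloud(d)
cv2.imwrite("pics/side6.png",d["img"][...,::-1])
for nm,c in dict(right=(.3845,-.1855),mid=(.424,-.116),left=(.463,-.046),start=(.499,.0165)).items():
    m=np.hypot(Q[...,0]-c[0],Q[...,1]-c[1])<.009; print(nm,m.sum(),np.median(Q[m][:,2]))
a=np.load("side0.npz")["img"].astype(int);df=np.abs(d["img"].astype(int)-a).max(-1)
print("object areas diff", [(df[y0:y1,x0:x1]>40).mean().round(3) for x0,y0,x1,y1 in((285,170,322,215),(255,190,292,238),(222,212,262,262))])
```

```text
12.4833 [0.45365291 0.03889619 0.13582727] [ 0.49863993 -0.11286066 -0.61783769] 0.050490427883837945
right 54 0.048952615834257585
mid 62 0.04869095767772158
left 66 0.04872167251782822
start 81 0.04882556630281931
object areas diff [np.float64(0.55), np.float64(0.861), np.float64(0.756)]
```

View pics/side6.png

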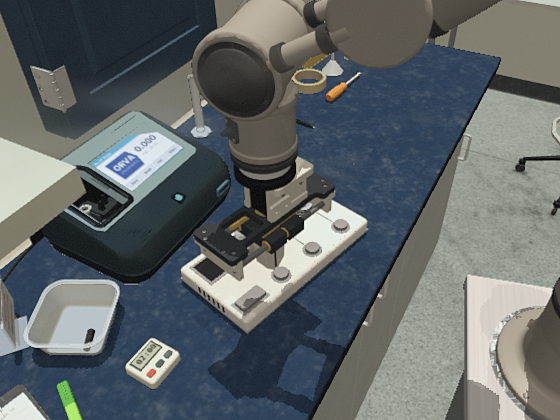

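All keys are back up at about z = 49 mm. The gripper hides the objects in this view, so I'll draw back further to check them.

Call:
{"method": "jog_arm", "body": {
  "series": [
    [-1,[0,0.015,-0.02],[0,0,0]],
    [-1,[0,0.03,-0.04],[0,0,0]],
    [-1,[0.01,0.05,-0.06],[0,0,0]],
    [-1,[0.02,0.07,-0.06],[0,0,0]],
    [-1,[0.04,0.09,-0.06],[0,0,0]],
    [-1,[0.06,0.11,-0.06],[0,0,0]],
    [-1,[0.08,0.13,-0.06],[0,0,0]],
    [-1,[0.1,0.15,-0.06],[0,0,0]],
    [-1,[0.12,0.16,-0.06],[0,0,0]],
    [-1,[0.14,0.17,-0.06],[0,0,0]],
    [-1,[0.14,0.17,-0.06],[0,0,0]],
    [-1,[0.14,0.17,-0.06],[0,0,0]]
  ]
}}

```text
time: 13.53
tool_pos: [0.4179, 0.2554, 0.1951]
tool_rot: [-3.141, -0.0, 2.628]
contact_force: [0.1, -0.5, 0.0]
opening: 0.0001
```

Run:
```python
from cell import status, eyes
import cv2, numpy as np
s=status.observe(); print(s["time"],s["tool_pos"],s["contact_force"],np.abs(s["qvel"]).max())
for n in("side","top"):
    d=eyes.read_camera(n)
    cv2.imwrite(f"pics/{n}7.png",d["img"][...,::-1])
    a=np.load(n+"0.npz")["img"].astype(int);df=np.abs(d["img"].astype(int)-a).max(-1)
    bx=((285,170,322,215),(255,190,292,238),(222,212,262,262)) if n=="side" else ((298,200,332,240),(265,184,300,218),(230,164,266,200))
    print(n,[(df[y0:y1,x0:x1]>40).mean().round(3) for x0,y0,x1,y1 in bx])
```

```text
13.5333 [0.417931   0.2554252  0.19508235] [ 0.12112408 -0.45607854  0.04785577] 0.035542631446168226
side [np.float64(0.133), np.float64(0.506), np.float64(0.635)]
top [np.float64(0.0), np.float64(0.0), np.float64(0.0)]
```

View pics/top7.png

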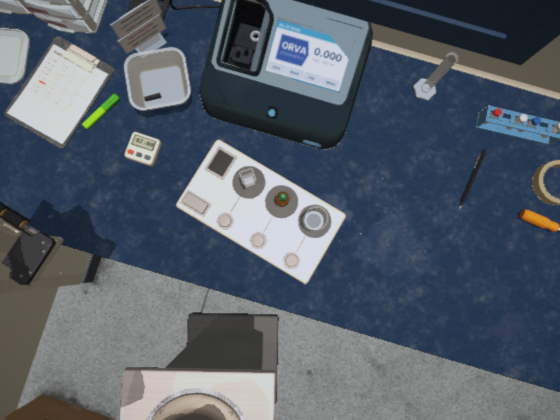

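The top view shows the beaker (315,220), dropper (282,200) and cell (248,180) unchanged from the first image, and the arm is clear.

```bash
python3 -c "
from cell import job
print(job.hand_in())"
```

```text
the job is handed in; nothing more can be done
None
```

I pressed the right-hand round key, where the beaker stands, and then the oblong start key. I drew the arm back and handed the job in at about 13.6 s of the 32 s allowed; hand-in reports no verdict.

- **Presses:** both keys were pressed with shut fingertips until they bottomed. The highest upward force read at the end of a move was 10.3 N on the round key and 8.1 N on the start key, against the 25 N limit.
- **Keys after the presses:** side-camera depth put all four key tops at about 48.7–49.0 mm, so all are up.
- **Objects:** the last top view showed no pixel change at the beaker, cell or dropper bottle compared with the first picture. In the side view the arm still partly hid them, so that comparison told nothing.
- **Contact:** the force reading was about zero after drawing back.

Two checks disagreed along the way:

- **Fingertip height:** the side camera showed the fingertips about 28 mm above the reported tool position. Contact came at a reported height of about 0.021 m instead of 0.049 m. I therefore found each key by small downward steps, watching the force.
- **Key positions:** locating the keys by colour gave results about 11 mm apart between the two cameras, because the side mask took in the key walls and surround. I used depth instead, where they agreed to about 2 mm.

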